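# Dry-stack a turning blank to length and bring the press bar down

## Task

Make up the turning blank in the slotted stacking form: on top of the disc that is already in it, stack more of the loose 44 mm wooden discs, picking thicknesses so that the top of the stack comes level with the dark line scribed round the form. Then swing the press bar over so that its foot rests on the stack and the bar lies level, and let go; leave the wide disc and the other things on the table where they are.

Things in the scene. Friction and masses are not known exactly. Their poses are not given: they have to be found in the camera images.
- form: fixed stacking form for gluing up turning blanks: upright grey aluminium tube, inner diameter 49 mm, wall 4 mm, on a plywood board (96 by 165 mm, 10 mm thick, y -52 to +113 mm). Origin on the tube's axis at table height, z up. The board has a hole under the tube: the lowest disc stands on the table itself. Hinge bracket of the press bar at y +85 mm, 50 mm wide, 125 mm high
- mouth (a point): centre of the tube's mouth, top of the flared lip, 100 mm above the table (straight wall up to 93 mm). Two slots facing the form's +x and -x, 36 mm wide, run from the mouth down to the board and are open outwards, so that fingers can go down with a disc gripped along x; the shells stand at +y and -y, their foot angles out to 41 mm from the axis
- line (a point): centre of the tube at the height of the dark line scribed round both shells, inside and out: 80 mm above the table
- press_bar (a joint): angle of the press bar: 0 = level over the tube, its rubber foot (32 mm across) exactly at the line's height; grows as it swings up and back to its stop at 1.8, a little past upright, where it starts. Damped hinge; once past upright it sinks slowly by its own weight (about 2 N at the knob) onto what is under the foot, below level (to -0.4) if the stack is too low
- knob (a point): centre of the black ball knob, 26 mm across, on the free end of the steel press bar (16 mm wide, 8 mm thick), 145 mm from the hinge. It can be pinched from above across the form's x axis and turns between the fingers as the bar swings. Bar level: knob at y -60, z +112 mm of the form
- hinge_pin (a point): middle of the press bar's hinge pin: at y +85 mm, z +112 mm of the form; the pin lies along the form's x axis, the bar swings in the form's y-z plane
- thin_1: wooden disc, 44 mm across and 14 mm thick, with a dark 6 mm pilot hole in the middle of both faces and plain edges; origin at the centre of its underside, z up. One of the six discs, any of them, stands at the start at the bottom of the tube; the others lie on the table
- thin_1_mid (a point): middle of that disc, on its axis at half its thickness (7 mm from either face)
- thin_2: wooden disc, 44 mm across and 14 mm thick, with a dark 6 mm pilot hole in the middle of both faces and plain edges; origin at the centre of its underside, z up. One of the six discs, any of them, stands at the start at the bottom of the tube; the others lie on the table
- thin_2_mid (a point): middle of that disc, on its axis at half its thickness (7 mm from either face)
- middle_1: wooden disc, 44 mm across and 20 mm thick, with a dark 6 mm pilot hole in the middle of both faces and plain edges; origin at the centre of its underside, z up. One of the six discs, any of them, stands at the start at the bottom of the tube; the others lie on the table
- middle_1_mid (a point): middle of that disc, on its axis at half its thickness (10 mm from either face)
- middle_2: wooden disc, 44 mm across and 20 mm thick, with a dark 6 mm pilot hole in the middle of both faces and plain edges; origin at the centre of its underside, z up. One of the six discs, any of them, stands at the start at the bottom of the tube; the others lie on the table
- middle_2_mid (a point): middle of that disc, on its axis at half its thickness (10 mm from either face)
- thick_1: wooden disc, 44 mm across and 26 mm thick, with a dark 6 mm pilot hole in the middle of both faces and plain edges; origin at the centre of its underside, z up. One of the six discs, any of them, stands at the start at the bottom of the tube; the others lie on the table
- thick_1_mid (a point): middle of that disc, on its axis at half its thickness (13 mm from either face)
- thick_2: wooden disc, 44 mm across and 26 mm thick, with a dark 6 mm pilot hole in the middle of both faces and plain edges; origin at the centre of its underside, z up. One of the six discs, any of them, stands at the start at the bottom of the tube; the others lie on the table
- thick_2_mid (a point): middle of that disc, on its axis at half its thickness (13 mm from either face)
- wide_disc: wooden disc, 62 mm across and 20 mm thick: too wide for the form; not needed. Origin at the centre of its underside
- glue: cream wood-glue bottle with a red nozzle, 60 mm across, 197 mm high, standing; origin at the centre of its underside; not needed
- screws: open metal tin with screws, 68 mm across, 52 mm high; origin at the centre of its underside; not needed
- tape: yellow and black tape measure, 37 by 89 by 66 mm high; origin at the centre of its underside; not needed
- carpenter_pencil: flat red carpenter's pencil, 164 mm long in x, 15 mm wide, 8 mm high, lying; origin at the middle of its underside; not needed
Things that resemble listed ones, but are neither listed nor needed, are in the scene too. Leave any green or pink look-alike of the middle_1 alone.

How it is judged:
On the way, in this order (a step that is already met when the one before it is completed fails the run):
1. a second disc lies flat on the first in the form, let go (((horizontal distance between thin_1_mid and form below 0.005 m and height (world z) of thin_1_mid between 0.019 and 0.077 m and angle between the z axis of thin_1 and the z axis of form, either way round below 0.08 rad and contact force between the fingers and thin_1 below 0.1 N and linear speed of thin_1 below 0.02 m/s) or (horizontal distance between thin_2_mid and form below 0.005 m and height (world z) of thin_2_mid between 0.019 and 0.077 m and angle between the z axis of thin_2 and the z axis of form, either way round below 0.08 rad and contact force between the fingers and thin_2 below 0.1 N and linear speed of thin_2 below 0.02 m/s) or (horizontal distance between middle_1_mid and form below 0.005 m and height (world z) of middle_1_mid between 0.022 and 0.08 m and angle between the z axis of middle_1 and the z axis of form, either way round below 0.08 rad and contact force between the fingers and middle_1 below 0.1 N and linear speed of middle_1 below 0.02 m/s) or (horizontal distance between middle_2_mid and form below 0.005 m and height (world z) of middle_2_mid between 0.022 and 0.08 m and angle between the z axis of middle_2 and the z axis of form, either way round below 0.08 rad and contact force between the fingers and middle_2 below 0.1 N and linear speed of middle_2 below 0.02 m/s) or (horizontal distance between thick_1_mid and form below 0.005 m and height (world z) of thick_1_mid between 0.025 and 0.083 m and angle between the z axis of thick_1 and the z axis of form, either way round below 0.08 rad and contact force between the fingers and thick_1 below 0.1 N and linear speed of thick_1 below 0.02 m/s) or (horizontal distance between thick_2_mid and form below 0.005 m and height (world z) of thick_2_mid between 0.025 and 0.083 m and angle between the z axis of thick_2 and the z axis of form, either way round below 0.08 rad and contact force between the fingers and thick_2 below 0.1 N and linear speed of thick_2 below 0.02 m/s))), for 0.2 s.
2. the top of the stack is level with the line, all let go (((horizontal distance between thin_1_mid and form below 0.005 m and height (world z) of thin_1_mid between 0.0705 and 0.0755 m and angle between the z axis of thin_1 and the z axis of form, either way round below 0.08 rad and contact force between the fingers and thin_1 below 0.1 N and linear speed of thin_1 below 0.02 m/s) or (horizontal distance between thin_2_mid and form below 0.005 m and height (world z) of thin_2_mid between 0.0705 and 0.0755 m and angle between the z axis of thin_2 and the z axis of form, either way round below 0.08 rad and contact force between the fingers and thin_2 below 0.1 N and linear speed of thin_2 below 0.02 m/s) or (horizontal distance between middle_1_mid and form below 0.005 m and height (world z) of middle_1_mid between 0.0675 and 0.0725 m and angle between the z axis of middle_1 and the z axis of form, either way round below 0.08 rad and contact force between the fingers and middle_1 below 0.1 N and linear speed of middle_1 below 0.02 m/s) or (horizontal distance between middle_2_mid and form below 0.005 m and height (world z) of middle_2_mid between 0.0675 and 0.0725 m and angle between the z axis of middle_2 and the z axis of form, either way round below 0.08 rad and contact force between the fingers and middle_2 below 0.1 N and linear speed of middle_2 below 0.02 m/s) or (horizontal distance between thick_1_mid and form below 0.005 m and height (world z) of thick_1_mid between 0.0645 and 0.0695 m and angle between the z axis of thick_1 and the z axis of form, either way round below 0.08 rad and contact force between the fingers and thick_1 below 0.1 N and linear speed of thick_1 below 0.02 m/s) or (horizontal distance between thick_2_mid and form below 0.005 m and height (world z) of thick_2_mid between 0.0645 and 0.0695 m and angle between the z axis of thick_2 and the z axis of form, either way round below 0.08 rad and contact force between the fingers and thick_2 below 0.1 N and linear speed of thick_2 below 0.02 m/s))), for 0.2 s.
At the end, for the whole second after the job is handed in: top face of the uppermost disc in the form within 2.5 mm of the line's height, the disc flat and within 5 mm of the tube's axis; press bar at rest on it within 0.06 rad of level; wide disc, glue bottle, screw tin, tape measure and pencil within 30 mm of where they were (value of joint press_bar between -0.06 and 0.06 rad and velocity of joint press_bar between -0.1 and 0.1 rad/s and ((horizontal distance between thin_1_mid and form below 0.005 m and height (world z) of thin_1_mid between 0.0705 and 0.0755 m and angle between the z axis of thin_1 and the z axis of form, either way round below 0.08 rad and contact force between the fingers and thin_1 below 0.1 N and linear speed of thin_1 below 0.02 m/s) or (horizontal distance between thin_2_mid and form below 0.005 m and height (world z) of thin_2_mid between 0.0705 and 0.0755 m and angle between the z axis of thin_2 and the z axis of form, either way round below 0.08 rad and contact force between the fingers and thin_2 below 0.1 N and linear speed of thin_2 below 0.02 m/s) or (horizontal distance between middle_1_mid and form below 0.005 m and height (world z) of middle_1_mid between 0.0675 and 0.0725 m and angle between the z axis of middle_1 and the z axis of form, either way round below 0.08 rad and contact force between the fingers and middle_1 below 0.1 N and linear speed of middle_1 below 0.02 m/s) or (horizontal distance between middle_2_mid and form below 0.005 m and height (world z) of middle_2_mid between 0.0675 and 0.0725 m and angle between the z axis of middle_2 and the z axis of form, either way round below 0.08 rad and contact force between the fingers and middle_2 below 0.1 N and linear speed of middle_2 below 0.02 m/s) or (horizontal distance between thick_1_mid and form below 0.005 m and height (world z) of thick_1_mid between 0.0645 and 0.0695 m and angle between the z axis of thick_1 and the z axis of form, either way round below 0.08 rad and contact force between the fingers and thick_1 below 0.1 N and linear speed of thick_1 below 0.02 m/s) or (horizontal distance between thick_2_mid and form below 0.005 m and height (world z) of thick_2_mid between 0.0645 and 0.0695 m and angle between the z axis of thick_2 and the z axis of form, either way round below 0.08 rad and contact force between the fingers and thick_2 below 0.1 N and linear speed of thick_2 below 0.02 m/s))); the robot touches nothing.
It fails at once if the wide disc, glue bottle, screw tin, tape measure or pencil is moved by more than 30 mm (distance of any of wide_disc, glue, screws, tape, carpenter_pencil from where it was at the start of the episode above 0.03 m).
It also fails if it takes over 72 s, if anything falls off the work surface, if the arm or the gripper's body presses on something with over 40 N, if the wrist force passes 120 N, or if a joint passes its speed limit or range.

## Robot

A 6-joint arm with a two-finger parallel gripper is mounted at the origin on a cart in front of the work surface, level with it; the furniture and walls round the work are solid. World frame = base frame: x ahead of the robot, y to its left, z up, the work surface at z = 0. Lengths are in m, angles in rad, forces in N, time in s.
With the tool pointing down it reaches from about 0.375 to 0.925 m from the base axis. Payload 5.7 kg.
Tool frame: the origin (TCP) lies on the mounting face of the last link; the fingertips stand 182 mm ahead of it and the grasp point (between the pads) lies 163 mm ahead of it; z points along the fingers, y is the line along which they close (so a half turn about z gives the same grasp; the last joint's range is limited). The gripper opens to 88 mm and grips with 3 to 60 N. Pads are 20 mm wide; open, the fingers measure 115 mm over their backs; the gripper's body (75 mm by 178 mm) begins 61 mm behind the grasp point.
Start: joints at [-1.42, 0.359, 1.51, -0, 1.272, -0.115], TCP at [0.158, -0.579, 0.405] pointing down, gripper open.
Joint ranges: [-2.97, 2.97], [-1.01, 2.36], [0.21, 2.38], [-0.96, 4.11], [0.2, 2.71], [-2.98, 2.98]. Speed limits (rad/s): [2.39, 2.39, 3.14, 3.14, 3.14, 3.14].

## Interface

Orientations are given as a rotation vector (axis times angle).
In Python, from plant import sense, read_camera, camera_info, close_job gives the robot as it stands. The module is installed in compiled form; this text tells all that it offers.
- The arm moves only by the tool move_arm, never from a script. Its argument "commands" is a list of rows, each an object of numbers: "dx", "dy", "dz": the shift along the tool's x, y, z in units of 30 mm (1.0 is 30 mm); "rx", "ry", "rz": the turn, a rotation vector about the tool's x, y, z in units of 5 degrees (1.0 is 5 degrees); "claw": the opening, from 0 (shut) to 1 (fully open). A call has 1 to 8 rows; each row is the pose to reach, as a shift and turn from the pose commanded when the call began, along the tool's axes at that moment; what a row does not reach only later rows make up. A row lasts 1/8 s, in which the tool goes at most 62.5 mm and 10.7 degrees, less where a joint would pass 70% of its speed; a pose out of reach is approached as far as the arm can. A call with a gripper value outside its range is refused whole. The fingers move at their own pace and stop on an object; "squeeze" is the grip in N (left out, the last holds). Time passes only in rows, so rows that repeat a pose let the fingers close. It gives the time, the measured TCP pose, the force, the opening and the grip force at its end, in the units of the state.
- sense(): the state, without advancing time (a new reading comes with each control period).
- read_camera(name): name is "scene" or "top" or "wrist"; returns (picture, depth): 480x640x3 uint8, red, green, blue; 480x640 float32, m along the optical axis (not along the pixel's ray), 0 where there is no reading.
- camera_info(name): a dict with "fx", "fy", "cx", "cy" (pixels), "cam_to_world" (4x4, takes a point from camera to world coordinates); the wrist camera has in their place "hand_eye" (4x4, takes a point from camera to tool coordinates, whose origin is the TCP and whose axes are the flange's). Camera axes: x right, y up, looking along -z (the intrinsics and any distortion apply to the point x, -y, -z); pixel columns grow to the right and rows downward; lengths in m; the calibration is good to about 2 mm. The wrist camera is an equidistant fisheye: a pixel r from the principal point sees the ray r / f radians off the axis. A picture is of the moment at which its call begins: read the wrist's pose just before it. camera_info takes no time and is no camera call.
- close_job(): hands the job in; it is judged then, once.
The state is a dict: "time": time; "joint_pos": joint angles; "joint_vel": joint speeds; "tau": joint torques, N m; "position": TCP position; "tool_rot": TCP orientation; "ft_force": force on the tool from outside, world axes, zero at the start; "torque": the same for the moment, N m; "grip_width": finger opening in m; "grip_force": force on a finger pad.
Only numpy, scipy, OpenCV 4.12 (cv2) and the standard library are available. Lean on these libraries where they do the work, as an engineer would, in place of code of your own. Each camera call takes 0.05 s, during which the arm holds its last target. There are 200 camera calls.

## Working session

There is one attempt and no reset: what is moved stays moved. The work goes in short steps, Python scripts to look and compute and a tool call to move; the robot and the scene stay as the last step left them, time stands still between calls to the robot, and variables do not carry over. Pictures are saved under pics/ and viewed, at most 10 in all, crops included, and the job is handed in when it is done.

Besides the shell and the picture viewer there is one more tool, called after "Request:" in YAML: its name, and indented under it one key for each argument. move_arm: Moves the arm, as the interface text tells. Its arguments: {"type":"object","properties":{"commands":{"type":"array","items":{"type":"object","properties":{"dx":{"type":"number"},"dy":{"type":"number"},"dz":{"type":"number"},"rx":{"type":"number"},"ry":{"type":"number"},"rz":{"type":"number"},"claw":{"type":"number"}}}},"squeeze":{"type":"number"}},"required":["commands"]}

```bash
mkdir -p pics; cat > h.py <<'E'
import numpy as np, cv2
from plant import sense, read_camera, camera_info
def snap(n):
    p,d=read_camera(n); np.savez('pics/%s.npz'%n,p=p,d=d); return p,d
def load(n):
    z=np.load('pics/%s.npz'%n); return z['p'],z['d']
def cloud(n,d):
    c=camera_info(n); v,u=np.mgrid[0:480,0:640]
    P=np.stack([(u-c['cx'])/c['fx']*d,-(v-c['cy'])/c['fy']*d,-d,np.ones_like(d)],-1)
    return (P@np.array(c['cam_to_world']).T)[...,:3]
E
python3 - <<'E'
from h import *
s=sense(); print({k:np.round(v,3) for k,v in s.items()})
for n in ['scene','top']:
    p,d=snap(n); cv2.imwrite('pics/%s0.png'%n,p[...,::-1]); c=camera_info(n); print(n,{k:np.round(v,3) for k,v in c.items()})
E
```

```text
{'time': np.float64(0.0), 'joint_pos': array([-1.42 ,  0.359,  1.511, -0.   ,  1.272, -0.115]), 'joint_vel': array([-0.001, -0.001,  0.001, -0.   , -0.001,  0.   ]), 'tau': array([-2.0000e-03, -5.1540e+01, -2.7072e+01,  6.7000e-02,  3.5000e-02,
       -0.0000e+00]), 'position': array([ 0.158, -0.579,  0.404]), 'tool_rot': array([-3.112, -0.416,  0.   ]), 'ft_force': array([-0.201, -0.402,  0.058]), 'torque': array([-0.06 ,  0.005, -0.007]), 'grip_force': np.float64(0.0), 'grip_width': np.float64(0.088)}
scene {'fx': np.float64(601.864), 'fy': np.float64(601.864), 'cx': np.float64(327.444), 'cy': np.float64(237.241), 'cam_to_world': array([[-0.602,  0.381, -0.701, -0.35 ],
       [-0.798, -0.271,  0.538,  0.589],
       [ 0.015,  0.884,  0.468,  0.704],
       [ 0.   ,  0.   ,  0.   ,  1.   ]])}
top {'fx': np.float64(463.504), 'fy': np.float64(463.504), 'cx': np.float64(313.297), 'cy': np.float64(233.495), 'cam_to_world': array([[-0.006,  0.989, -0.146,  0.441],
       [-1.   , -0.007, -0.005, -0.133],
       [-0.006,  0.146,  0.989,  1.062],
       [ 0.   ,  0.   ,  0.   ,  1.   ]])}
```

View pics/scene0.png

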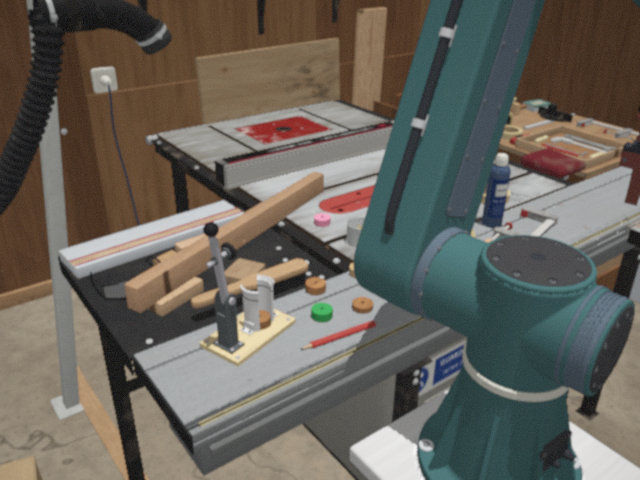

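View pics/top0.png

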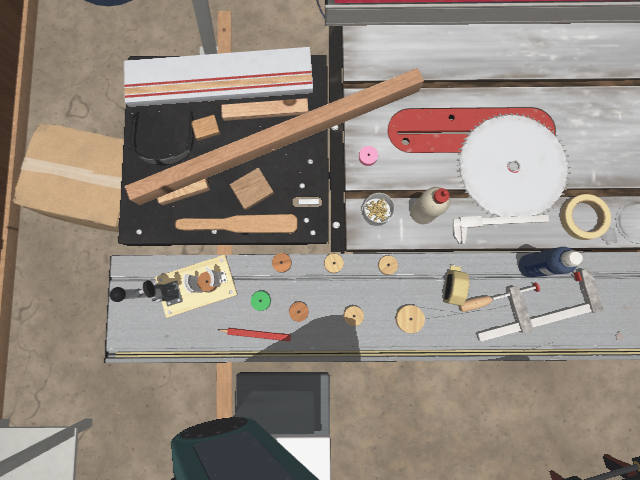

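Top view: the loose discs are at (282,262), (334,263), (388,265), (298,311) and (354,315). The wide disc is at (410,319), with look-alikes in green at (260,300) and pink at (368,155). The form's tube is at (206,281) with a disc in it, and the hinge is to its left at about (166,290). Next I'll measure thicknesses and positions.

```bash
python3 - <<'E'
from h import *
p,d=load('top'); C=cloud('top',d)
for n,(u,v) in dict(A=(282,262),B=(334,263),C=(388,265),D=(298,311),E=(354,315),wide=(410,319),green=(260,300)).items():
    q=C[v-5:v+6,u-5:u+6].reshape(-1,3); 
    z=np.median(q[:,2]); c=C[v,u]
    m=(np.hypot(C[...,0]-c[0],C[...,1]-c[1])<.045)&(abs(C[...,2]-z)<.004)
    vv,uu=np.nonzero(m)
    (x,y),r=cv2.minEnclosingCircle(np.float32(C[m][:,:2]))
    tb=(np.hypot(C[...,0]-c[0],C[...,1]-c[1])<.06)&(np.hypot(C[...,0]-c[0],C[...,1]-c[1])>.035)
    zt=C[tb][:,2]; zt=np.median(zt[abs(zt)<.006])
    print(n,'top z',z.round(4),'table',zt.round(4),'c',np.median(C[m],0).round(4),'mec',round(x,4),round(y,4),round(r,4),'rgb',p[v-3:v+4,u-8:u+9].reshape(-1,3).mean(0).round())
# form: height layers
for nm,lo,hi in [('board',.006,.014),('tube',.09,.104),('arm',.12,.3)]:
    m=np.zeros(d.shape,bool); m[235:330,100:245]=True
    m&=(C[...,2]>lo)&(C[...,2]<hi); vv,uu=np.nonzero(m)
    print(nm,m.sum(),cv2.minAreaRect(np.float32(C[m][:,:2])),C[m].mean(0).round(4))
q=C[278:285,203:210].reshape(-1,3); print('tube disc',np.median(q,0).round(4))
cr=p[235:335,95:245]; cr=cv2.resize(cr,None,fx=5,fy=5,interpolation=cv2.INTER_CUBIC)
cv2.imwrite('pics/form.png',cr[...,::-1])
E
```

```text
A top z 0.0199 table -0.001 c [ 0.5304 -0.0552  0.0198] mec 0.5303 -0.0551 0.0214 rgb [186. 131.  92.]
B top z 0.0198 table -0.0006 c [ 0.5276 -0.1744  0.0198] mec 0.5285 -0.1738 0.022 rgb [223. 195. 145.]
C top z 0.0138 table -0.0007 c [ 0.5227 -0.2967  0.0136] mec 0.5238 -0.2973 0.0221 rgb [213. 181. 135.]
D top z 0.0138 table -0.0006 c [ 0.421  -0.0941  0.0136] mec 0.4207 -0.094 0.0219 rgb [187. 131.  92.]
E top z 0.0259 table -0.0005 c [ 0.41   -0.2166  0.0256] mec 0.4108 -0.2162 0.0217 rgb [210. 180. 134.]
wide top z 0.0195 table -0.0004 c [ 0.4026 -0.3421  0.0196] mec 0.4038 -0.3417 0.0313 rgb [218. 187. 139.]
green top z 0.0199 table -0.0006 c [ 0.4459 -0.0087  0.0197] mec 0.445 -0.0088 0.0219 rgb [ 91. 188. 110.]
board 2074 ((0.4782097637653351, 0.15715622901916504), (0.2574397325515747, 0.16189876198768616), 81.6787338256836) [0.4772 0.1349 0.0099]
tube 179 ((0.47886285185813904, 0.13722190260887146), (0.04147253558039665, 0.12052667886018753), 17.836633682250977) [0.4842 0.1237 0.097 ]
arm 589 ((0.4638160765171051, 0.19522419571876526), (0.033195603638887405, 0.05267340689897537), 12.257485389709473) [0.4605 0.1935 0.2194]
tube disc [0.4886 0.1114 0.0256]
```

View pics/form.png

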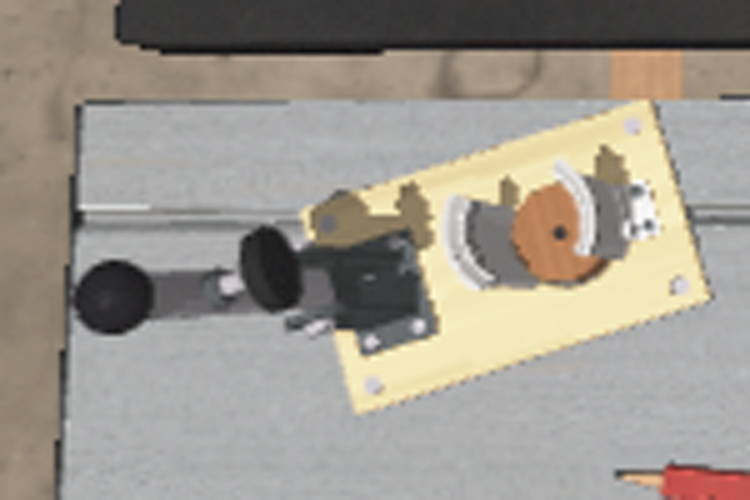

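Tube disc top reads z≈26 mm, so it is thick. Loose discs: A 20, B 20, C 14, D 14 and E 26 mm. I need 54 mm more, so the plan is A + B + D (20+20+14). The crop shows the tube mouth near crop (522,228), board corners at (650,100), (712,297), (357,413) and (300,208), and the knob at (115,297).

```bash
cat >> h.py <<'E'
def ray(n,u,v,z):
    c=camera_info(n); M=np.array(c['cam_to_world']); r=M[:3,:3]@np.array([(u-c['cx'])/c['fx'],-(v-c['cy'])/c['fy'],-1]); o=M[:3,3]
    return o+r*(z-o[2])/r[2]
from scipy.spatial.transform import Rotation as Ro
def plan(gx,gy,gz,yaw=None,n=8):
    """steps (tool axes, units) to bring grasp point to gx,gy,gz, tool down, tool-y at heading yaw (mod pi)"""
    s=sense(); R=Ro.from_rotvec(s['tool_rot']); p=np.array(s['position'])
    h=np.arctan2(*R.as_matrix()[:2,1][::-1])
    if yaw is None: T=R
    else:
        dy=(yaw-h+np.pi/2)%np.pi-np.pi/2; y=np.array([np.cos(h+dy),np.sin(h+dy),0]); z=np.array([0,0,-1.])
        T=Ro.from_matrix(np.stack([np.cross(y,z),y,z],1))
    t=np.array([gx,gy,gz])-T.as_matrix()[:,2]*.163
    print('t',round(s['time'],2),'tool y heading deg',np.degrees(h).round(2),'grasp at',(p+R.as_matrix()[:,2]*.163).round(4),
      'd',(R.inv().apply(t-p)/.03).round(3),'r',np.degrees((R.inv()*T).as_rotvec()/5).round(3),'w',round(float(s['grip_width']),4),'F',np.round(s['ft_force'],1))
E
python3 - <<'E'
from h import *
from scipy.optimize import least_squares
p,d=load('top'); C=cloud('top',d)
P=np.array([ray('top',95+a/5,235+b/5,.01)[:2] for a,b in [(650,100),(712,297),(357,413),(300,208)]])
print('board corners',P.round(4))
# fit pose: corners in form frame
F=np.array([[48,-52],[-48,-52],[-48,113],[48,113]])/1000
f=lambda q:((F@np.array([[np.cos(q[2]),np.sin(q[2])],[-np.sin(q[2]),np.cos(q[2])]])+q[:2])-P).ravel()
q=least_squares(f,[.48,.12,.3]).x; print('form',q.round(4),np.degrees(q[2]),'res',f(q).round(4))
m=(C[...,2]>.092)&(C[...,2]<.104)&(np.hypot(C[...,0]-q[0],C[...,1]-q[1])<.045)
X=C[m][:,:2]; c=least_squares(lambda a:np.hypot(X[:,0]-a[0],X[:,1]-a[1])-a[2],[q[0],q[1],.026],loss='soft_l1',f_scale=.001).x
print('lip',m.sum(),c.round(4))
m=(C[...,2]>.006)&(C[...,2]<.013)&(np.hypot(C[...,0]-.48,C[...,1]-.135)<.13)
cv2.imwrite('pics/m.png',m*255)
k=np.zeros(d.shape,bool);k[270:315,105:135]=True;k&=(C[...,2]>.2);print('knob',np.median(C[k],0).round(4),C[k].min(0).round(4),C[k].max(0).round(4))
for a in [(.45,.55),(.55,.58),(.58,.62),(.62,.66),(.66,.72)]:
    m=(C[...,0]>a[0])&(C[...,0]<a[1])&(abs(C[...,1]+.1)<.16); print(a,np.percentile(C[m][:,2],[5,50,99]).round(3))
plan(.5303,-.0551,.10,q[2])
E
```

```text
board corners [[0.5481 0.0735]
 [0.4588 0.0436]
 [0.4083 0.2017]
 [0.5    0.2313]]
form [0.488  0.1085 0.3063] 17.550046908688653 res [ 0.0013 -0.0001 -0.0009  0.0008 -0.0001 -0.     -0.0003 -0.0006]
lip 143 [0.4886 0.1097 0.0287]
knob [0.4566 0.2035 0.2608] [ 0.4414 -0.1333  0.201 ] [0.4687 0.2201 1.0618]
(0.45, 0.55) [-0.007 -0.     0.022]
(0.55, 0.58) [-0.036 -0.003  0.016]
(0.58, 0.62) [-0.049 -0.023  0.022]
(0.62, 0.66) [-0.861 -0.014  0.038]
(0.66, 0.72) [-0.86  -0.026  0.003]
t 0.1 tool y heading deg -74.77 grasp at [ 0.1575 -0.5783  0.2409] d [ 16.571 -13.567   4.722] r [-1.6000e-02  1.3000e-02  1.7535e+01] w 0.0877 F [-0.1 -0.8  0.2][ WARN:0@1.148] global loadsave.cpp:1063 imwrite_ Unsupported depth image for selected encoder is fallbacked to CV_8U.
```

Request:
move_arm:
  commands:
    - {"dx": 2, "dy": -1.7, "dz": 0.4, "rz": -2, "claw": 0.7}
    - {"dx": 4, "dy": -3.3, "dz": 0.8, "rz": -4, "claw": 0.7}
    - {"dx": 6, "dy": -4.9, "dz": 1.2, "rz": -6, "claw": 0.7}
    - {"dx": 8, "dy": -6.55, "dz": 1.6, "rz": -8, "claw": 0.7}
    - {"dx": 10, "dy": -8.2, "dz": 2, "rz": -10, "claw": 0.7}
    - {"dx": 12, "dy": -9.8, "dz": 2.4, "rz": -12, "claw": 0.7}
    - {"dx": 14, "dy": -11.5, "dz": 2.8, "rz": -14, "claw": 0.7}
    - {"dx": 16.57, "dy": -13.57, "dz": 3.5, "rz": -16, "claw": 0.7}
  squeeze: 15

```text
validation failed for argument at $.co...
```

```bash
python3 -c "
from h import *
plan(.5303,-.0551,.10,.3063); print(sense()['joint_pos'].round(2))"
```

```text
t 0.1 tool y heading deg -74.77 grasp at [ 0.1575 -0.5783  0.2409] d [ 16.571 -13.567   4.722] r [-1.6000e-02  1.3000e-02  1.7535e+01] w 0.0877 F [-0.1 -0.8  0.2]
[-1.42  0.36  1.51 -0.    1.27 -0.12]
```

Request:
move_arm:
  commands:
    - {"dx": 2, "dy": -1.7, "dz": 0.4, "rz": -2, "claw": 0.7}
  squeeze: 15

```text
validation failed for argument at $.co...
```

Request:
move_arm:
  commands:
    - {"dx": 1.0, "dy": -0.8, "dz": 0.2, "rx": 0.0, "ry": 0.0, "rz": -1.0, "claw": 0.7}
  squeeze: 15

```text
time: 0.22
position: [0.1796, -0.5493, 0.3985]
tool_rot: [3.091, 0.551, -0.001]
ft_force: [0.2, 0.8, 0.6]
grip_width: 0.0812
grip_force: 0.0
```

Request:
move_arm:
  commands:
    - {"dx": 1.5, "dy": -1.4, "dz": 0.4, "rx": 0.0, "ry": 0.0, "rz": -2.0, "claw": 0.7}
    - {"dx": 3.0, "dy": -2.8, "dz": 0.8, "rx": 0.0, "ry": 0.0, "rz": -4.0, "claw": 0.7}

```text
time: 0.48
position: [0.2359, -0.4369, 0.374]
tool_rot: [-2.947, -1.087, -0.001]
ft_force: [0.7, 0.0, -0.4]
grip_width: 0.0625
grip_force: 0.0
```

Request:
move_arm:
  commands:
    - {"dx": 1.0, "dy": -1.0, "rz": -1.0}

```text
validation failed for argument at $.co...
```

All keys are needed in each row, and large values are accepted.

```bash
python3 -c "
from h import *
plan(.5303,-.0551,.10,.3063); print(sense()['joint_pos'].round(2))"
```

```text
t 0.47 tool y heading deg -49.51 grasp at [ 0.2359 -0.4368  0.211 ] d [15.725 -3.303  3.711] r [-0.0000e+00 -7.0000e-03 -1.3411e+01] w 0.0625 F [ 0.7  0.  -0.4]
[-1.22  0.24  1.77  0.    1.13 -0.35]
```

Request:
move_arm:
  commands:
    - {"dx": 2, "dy": -0.5, "dz": 0.4, "rx": 0, "ry": 0, "rz": -1.7, "claw": 0.7}
    - {"dx": 4, "dy": -0.9, "dz": 0.8, "rx": 0, "ry": 0, "rz": -3.5, "claw": 0.7}
    - {"dx": 6, "dy": -1.3, "dz": 1.2, "rx": 0, "ry": 0, "rz": -5.3, "claw": 0.7}
    - {"dx": 8, "dy": -1.7, "dz": 1.6, "rx": 0, "ry": 0, "rz": -7.1, "claw": 0.7}
    - {"dx": 10, "dy": -2.1, "dz": 2, "rx": 0, "ry": 0, "rz": -8.9, "claw": 0.7}
    - {"dx": 12, "dy": -2.5, "dz": 2.5, "rx": 0, "ry": 0, "rz": -10.7, "claw": 0.7}
    - {"dx": 14, "dy": -2.9, "dz": 3, "rx": 0, "ry": 0, "rz": -12.4, "claw": 0.7}
    - {"dx": 15.72, "dy": -3.3, "dz": 3.6, "rx": 0, "ry": 0, "rz": -13.41, "claw": 0.7}

```text
time: 1.48
position: [0.5329, -0.0562, 0.2663]
tool_rot: [1.857, 2.533, 0.001]
ft_force: [0.6, -0.3, -0.7]
grip_width: 0.061
grip_force: 0.0
```

Request:
move_arm:
  commands:
    - {"dx": 0, "dy": 0, "dz": 0, "rx": 0, "ry": 0, "rz": 0, "claw": 0.7}
    - {"dx": 0, "dy": 0, "dz": 0, "rx": 0, "ry": 0, "rz": 0, "claw": 0.7}

```text
time: 1.72
position: [0.5311, -0.0582, 0.2665]
tool_rot: [-1.862, -2.529, 0.001]
ft_force: [0.6, -0.2, 0.5]
grip_width: 0.0613
grip_force: 0.0
```

```bash
cat >> h.py <<'E'
def wpix(n,X):
    "world point -> wrist pixel"
    c=camera_info('wrist'); s=sense(); R=Ro.from_rotvec(s['tool_rot']); t=R.inv().apply(np.array(X)-s['position'])
    q=np.linalg.inv(np.array(c['hand_eye']))@np.append(t,1); v=np.array([q[0],-q[1],-q[2]]); th=np.arctan2(np.hypot(v[0],v[1]),v[2]); ph=np.arctan2(v[1],v[0])
    return np.array([c['cx']+c['fx']*th*np.cos(ph),c['cy']+c['fy']*th*np.sin(ph)])
E
python3 - <<'E'
from h import *
plan(.5303,-.0551,.10,.3063); print(sense()['joint_pos'].round(2))
c=camera_info('wrist'); print({k:np.round(v,3) for k,v in c.items()})
a=np.linspace(0,2*np.pi,40)
p,d=snap('wrist'); im=p[...,::-1].copy()
pts=np.array([wpix('',[.5303+.022*np.cos(t),-.0551+.022*np.sin(t),.02]) for t in a]); cv2.polylines(im,[np.int32(np.round(pts))],True,(0,0,255),1)
for r,z in [(.0287,.098)]:
    for t in a:
        cv2.circle(im,tuple(int(i) for i in wpix('',[.4886+r*np.cos(t),.1095+r*np.sin(t),z])),1,(255,0,0),-1)
cv2.imwrite('pics/w1.png',im)
E
```

```text
t 1.73 tool y heading deg 17.29 grasp at [ 0.5308 -0.0582  0.1035] d [0.106 0.007 0.115] r [-0.016 -0.005 -0.052] w 0.0613 F [ 0.6 -0.2  0.5]
[-0.24  0.43  1.8  -0.    0.91 -0.54]
{'fx': np.float64(371.648), 'fy': np.float64(371.648), 'cx': np.float64(317.813), 'cy': np.float64(240.412), 'hand_eye': array([[ 0.001,  0.955,  0.297,  0.082],
       [ 1.   , -0.001, -0.001, -0.001],
       [-0.001,  0.297, -0.955,  0.02 ],
       [ 0.   ,  0.   ,  0.   ,  1.   ]])}
```

View pics/w1.png

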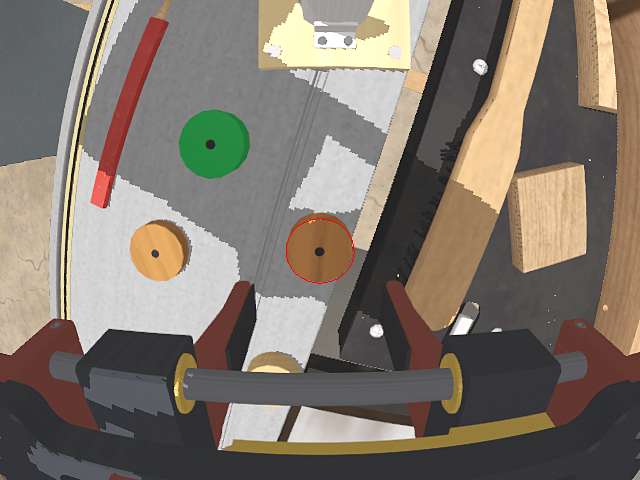

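The wrist view confirms disc A: the projected circle matches it, with the hole at (319,252). Descending to grip.

Request:
move_arm:
  commands:
    - {"dx": 0.1, "dy": 0, "dz": 1, "rx": 0, "ry": 0, "rz": -0.05, "claw": 0.7}
    - {"dx": 0.1, "dy": 0, "dz": 2, "rx": 0, "ry": 0, "rz": -0.05, "claw": 0.7}
    - {"dx": 0.1, "dy": 0, "dz": 2.65, "rx": 0, "ry": 0, "rz": -0.05, "claw": 0.7}
    - {"dx": 0.1, "dy": 0, "dz": 2.65, "rx": 0, "ry": 0, "rz": -0.05, "claw": 0.7}
    - {"dx": 0.1, "dy": 0, "dz": 2.65, "rx": 0, "ry": 0, "rz": -0.05, "claw": 0.4}
    - {"dx": 0.1, "dy": 0, "dz": 2.65, "rx": 0, "ry": 0, "rz": -0.05, "claw": 0.4}
    - {"dx": 0.1, "dy": 0, "dz": 2.65, "rx": 0, "ry": 0, "rz": -0.05, "claw": 0.4}
    - {"dx": 0.1, "dy": 0, "dz": 2.65, "rx": 0, "ry": 0, "rz": -0.05, "claw": 0.4}
  squeeze: 15

```text
time: 2.78
position: [0.5311, -0.0556, 0.1883]
tool_rot: [1.855, 2.533, 0.0]
ft_force: [-2.0, -2.3, 6.5]
grip_width: 0.0432
grip_force: 15.0
```

```bash
python3 -c "
from h import *
plan(.4884,.1093,.15,.3063)"
```

```text
t 2.77 tool y heading deg 17.55 grasp at [ 0.5314 -0.0558  0.0253] d [ 5.665  0.305 -4.163] r [0.016 0.016 0.   ] w 0.0432 F [-2.  -2.3  6.5]
```

Request:
move_arm:
  commands:
    - {"dx": 0, "dy": 0, "dz": -1.5, "rx": 0, "ry": 0, "rz": 0, "claw": 0.4}
    - {"dx": 0, "dy": 0, "dz": -3, "rx": 0, "ry": 0, "rz": 0, "claw": 0.4}
    - {"dx": 1.0, "dy": 0, "dz": -4.1, "rx": 0, "ry": 0, "rz": 0, "claw": 0.4}
    - {"dx": 2.3, "dy": 0.15, "dz": -4.16, "rx": 0, "ry": 0, "rz": 0, "claw": 0.4}
    - {"dx": 3.6, "dy": 0.3, "dz": -4.16, "rx": 0, "ry": 0, "rz": 0, "claw": 0.4}
    - {"dx": 4.9, "dy": 0.3, "dz": -4.16, "rx": 0, "ry": 0, "rz": 0, "claw": 0.4}
    - {"dx": 5.66, "dy": 0.3, "dz": -4.16, "rx": 0, "ry": 0, "rz": 0, "claw": 0.4}
    - {"dx": 5.66, "dy": 0.3, "dz": -4.16, "rx": 0, "ry": 0, "rz": 0, "claw": 0.4}

```text
time: 3.78
position: [0.4874, 0.1106, 0.3123]
tool_rot: [-1.853, -2.536, -0.0]
ft_force: [0.4, 0.1, -0.9]
grip_width: 0.0435
grip_force: 15.0
```

Request:
move_arm:
  commands:
    - {"dx": 0, "dy": 0, "dz": 0, "rx": 0, "ry": 0, "rz": 0, "claw": 0.4}
    - {"dx": 0, "dy": 0, "dz": 0, "rx": 0, "ry": 0, "rz": 0, "claw": 0.4}

```text
time: 4.03
position: [0.4885, 0.1086, 0.3122]
tool_rot: [1.858, 2.533, 0.0]
ft_force: [0.3, -0.6, -0.4]
grip_width: 0.0438
grip_force: 15.0
```

```bash
python3 - <<'E'
from h import *
plan(.4884,.1093,.12,.3063)
c=camera_info('wrist')
p,d=snap('wrist'); im=p[...,::-1].copy()
a=np.linspace(0,2*np.pi,60); q=(.4884,.1093)
for r,z,col in [(.0245,.093,(255,0,0)),(.0285,.093,(0,255,0))]:
    for t in a: cv2.circle(im,tuple(int(round(i)) for i in wpix('',[q[0]+r*np.cos(t),q[1]+r*np.sin(t),z])),1,col,-1)
th=.3063;e=np.array([[np.cos(th),np.sin(th)],[-np.sin(th),np.cos(th)]])
b=np.array([[48,-52],[-48,-52],[-48,113],[48,113]])/1000@e+q
cv2.polylines(im,[np.int32([np.round(wpix('',[*k,.01])) for k in b])],True,(0,0,255),1)
cv2.imwrite('pics/w2.png',im)
E
```

```text
t 4.03 tool y heading deg 17.47 grasp at [0.4885 0.1086 0.1492] d [0.023 0.004 0.972] r [ 0.004  0.002 -0.015] w 0.0438 F [ 0.3 -0.6 -0.4]
```

View pics/w2.png

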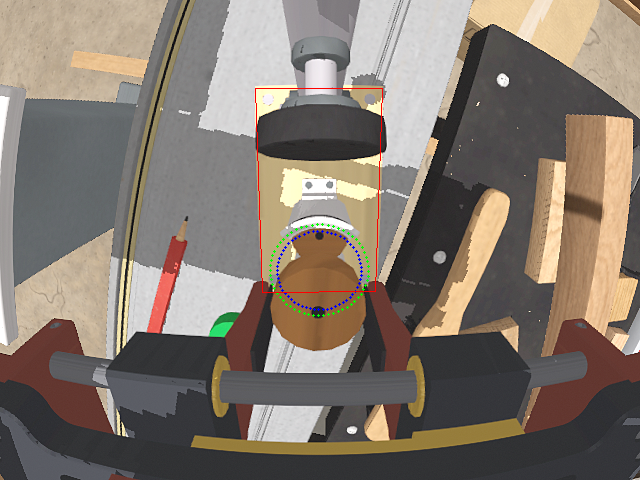

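The held disc (hole at 318,311), the tube disc (319,236) and the lip (about 320) line up. Lowering into the mouth.

Request:
move_arm:
  commands:
    - {"dx": 0.02, "dy": 0, "dz": 0.4, "rx": 0, "ry": 0, "rz": 0, "claw": 0.4}
    - {"dx": 0.02, "dy": 0, "dz": 0.7, "rx": 0, "ry": 0, "rz": 0, "claw": 0.4}
    - {"dx": 0.02, "dy": 0, "dz": 1.0, "rx": 0, "ry": 0, "rz": 0, "claw": 0.4}
    - {"dx": 0.02, "dy": 0, "dz": 1.3, "rx": 0, "ry": 0, "rz": 0, "claw": 0.4}
    - {"dx": 0.02, "dy": 0, "dz": 1.6, "rx": 0, "ry": 0, "rz": 0, "claw": 0.4}
    - {"dx": 0.02, "dy": 0, "dz": 1.6, "rx": 0, "ry": 0, "rz": 0, "claw": 0.4}

```text
time: 4.82
position: [0.4876, 0.1099, 0.2632]
tool_rot: [-1.856, -2.533, 0.002]
ft_force: [0.2, -0.5, -0.6]
grip_width: 0.0435
grip_force: 15.0
```

```bash
python3 -c "
from h import *
plan(.4884,.1093,.0523,.3063)"
```

```text
t 4.83 tool y heading deg 17.53 grasp at [0.4873 0.1099 0.1002] d [-0.028  0.022  1.598] r [-0.018 -0.005 -0.004] w 0.0435 F [ 0.2 -0.5 -0.6]
```

Request:
move_arm:
  commands:
    - {"dx": 0, "dy": 0, "dz": 0.4, "rx": 0, "ry": 0, "rz": 0, "claw": 0.4}
    - {"dx": 0, "dy": 0, "dz": 0.8, "rx": 0, "ry": 0, "rz": 0, "claw": 0.4}
    - {"dx": 0, "dy": 0, "dz": 1.2, "rx": 0, "ry": 0, "rz": 0, "claw": 0.4}
    - {"dx": 0, "dy": 0, "dz": 1.45, "rx": 0, "ry": 0, "rz": 0, "claw": 0.4}
    - {"dx": 0, "dy": 0, "dz": 1.58, "rx": 0, "ry": 0, "rz": 0, "claw": 0.4}
    - {"dx": 0, "dy": 0, "dz": 1.58, "rx": 0, "ry": 0, "rz": 0, "claw": 0.4}
    - {"dx": 0, "dy": 0, "dz": 1.58, "rx": 0, "ry": 0, "rz": 0, "claw": 0.4}

```text
time: 5.7
position: [0.4881, 0.1099, 0.2169]
tool_rot: [1.857, 2.534, 0.001]
ft_force: [-0.1, 0.7, 0.1]
grip_width: 0.0437
grip_force: 15.0
```

Request:
move_arm:
  commands:
    - {"dx": 0, "dy": 0, "dz": 0, "rx": 0, "ry": 0, "rz": 0, "claw": 0.65}
    - {"dx": 0, "dy": 0, "dz": 0, "rx": 0, "ry": 0, "rz": 0, "claw": 0.65}
    - {"dx": 0, "dy": 0, "dz": 0, "rx": 0, "ry": 0, "rz": 0, "claw": 0.65}
    - {"dx": 0, "dy": 0, "dz": 0, "rx": 0, "ry": 0, "rz": 0, "claw": 0.65}
    - {"dx": 0, "dy": 0, "dz": -1.5, "rx": 0, "ry": 0, "rz": 0, "claw": 0.65}
    - {"dx": 0, "dy": 0, "dz": -3, "rx": 0, "ry": 0, "rz": 0, "claw": 0.65}
    - {"dx": 0, "dy": 0, "dz": -4, "rx": 0, "ry": 0, "rz": 0, "claw": 0.65}
    - {"dx": 0, "dy": 0, "dz": -4, "rx": 0, "ry": 0, "rz": 0, "claw": 0.65}

```text
time: 6.7
position: [0.4889, 0.11, 0.3389]
tool_rot: [1.855, 2.531, 0.006]
ft_force: [-0.2, -0.7, -0.6]
grip_width: 0.0577
grip_force: 0.0
```

```bash
cat >> h.py <<'E'
def tubetop():
    p,d=snap('top'); C=cloud('top',d); m=(np.hypot(C[...,0]-.4884,C[...,1]-.1093)<.014); z=C[m][:,2]; print('in tube z',np.percentile(z,[5,25,50,75,95]).round(4))
E
python3 -c "
from h import *
tubetop()
plan(.5283,-.174,.12,.3063)"
```

```text
in tube z [0.0448 0.578  0.5793 0.5801 0.5811]
t 6.75 tool y heading deg 17.53 grasp at [0.4885 0.11   0.1744] d [-9.428 -1.578  1.813] r [ 0.025  0.005 -0.004] w 0.0572 F [-0.2  0.6 -0.5]
```

Request:
move_arm:
  commands:
    - {"dx": -1.7, "dy": -0.3, "dz": 0, "rx": 0, "ry": 0, "rz": 0, "claw": 0.7}
    - {"dx": -3.5, "dy": -0.6, "dz": 0, "rx": 0, "ry": 0, "rz": 0, "claw": 0.7}
    - {"dx": -5.3, "dy": -0.9, "dz": 0.4, "rx": 0, "ry": 0, "rz": 0, "claw": 0.7}
    - {"dx": -7.1, "dy": -1.2, "dz": 0.8, "rx": 0, "ry": 0, "rz": 0, "claw": 0.7}
    - {"dx": -8.7, "dy": -1.5, "dz": 1.3, "rx": 0, "ry": 0, "rz": 0, "claw": 0.7}
    - {"dx": -9.43, "dy": -1.58, "dz": 1.8, "rx": 0, "ry": 0, "rz": 0, "claw": 0.7}
    - {"dx": -9.43, "dy": -1.58, "dz": 1.8, "rx": 0, "ry": 0, "rz": 0, "claw": 0.7}
    - {"dx": -9.43, "dy": -1.58, "dz": 1.8, "rx": 0, "ry": 0, "rz": 0, "claw": 0.7}

```text
time: 7.75
position: [0.5275, -0.1726, 0.2822]
tool_rot: [-1.855, -2.533, -0.0]
ft_force: [0.9, -0.2, 0.5]
grip_width: 0.0615
grip_force: 0.0
```

```bash
python3 - <<'E'
from h import *
tubetop()
p,d=snap('wrist'); im=p[...,::-1].copy()
s=wpix('',[.5285,-.174,.02]); print('B predicted',s); plan(.5285,-.174,.022,.3063)
# detect pilot hole near prediction
g=cv2.cvtColor(im,cv2.COLOR_BGR2GRAY); u,v=np.int32(s); w=g[v-15:v+16,u-15:u+16].astype(float); m=w<w.min()+40; yy,xx=np.nonzero(m); print('hole',xx.mean()+u-15,yy.mean()+v-15,m.sum(),w.min(),np.median(w))
E
```

```text
in tube z [0.0428 0.0446 0.046  0.047  0.0489]
B predicted [318.91911966 251.26506811]
t 7.85 tool y heading deg 17.63 grasp at [ 0.5278 -0.1724  0.12  ] d [-0.056  0.006  3.265] r [ 0.    -0.006  0.016] w 0.0618 F [ 0.   0.7 -0.4]
hole 318.47058823529414 250.0980392156863 51 23.0 141.0
```

Stack top is now at 46 mm, as expected. Gripping B.

Request:
move_arm:
  commands:
    - {"dx": -0.05, "dy": 0, "dz": 1.5, "rx": 0, "ry": 0, "rz": 0, "claw": 0.7}
    - {"dx": -0.05, "dy": 0, "dz": 2.6, "rx": 0, "ry": 0, "rz": 0, "claw": 0.7}
    - {"dx": -0.05, "dy": 0, "dz": 3.2, "rx": 0, "ry": 0, "rz": 0, "claw": 0.7}
    - {"dx": -0.05, "dy": 0, "dz": 3.2, "rx": 0, "ry": 0, "rz": 0, "claw": 0.7}
    - {"dx": -0.05, "dy": 0, "dz": 3.2, "rx": 0, "ry": 0, "rz": 0, "claw": 0.4}
    - {"dx": -0.05, "dy": 0, "dz": 3.2, "rx": 0, "ry": 0, "rz": 0, "claw": 0.4}
    - {"dx": -0.05, "dy": 0, "dz": 3.2, "rx": 0, "ry": 0, "rz": 0, "claw": 0.4}
    - {"dx": -0.05, "dy": 0, "dz": 3.2, "rx": 0, "ry": 0, "rz": 0, "claw": 0.4}

```text
time: 8.85
position: [0.529, -0.1756, 0.1878]
tool_rot: [1.856, 2.532, 0.001]
ft_force: [-0.4, 1.7, 6.0]
grip_width: 0.0435
grip_force: 15.0
```

```bash
python3 -c "
from h import *
plan(.4884,.1093,.15,.3063)"
```

```text
t 8.85 tool y heading deg 17.51 grasp at [ 0.5293 -0.1757  0.0248] d [ 9.46   1.576 -4.179] r [ 0.02   0.011 -0.007] w 0.0435 F [-0.4  1.7  6. ]
```

Request:
move_arm:
  commands:
    - {"dx": 0, "dy": 0, "dz": -1.5, "rx": 0, "ry": 0, "rz": 0, "claw": 0.4}
    - {"dx": 1.2, "dy": 0.2, "dz": -3, "rx": 0, "ry": 0, "rz": 0, "claw": 0.4}
    - {"dx": 2.8, "dy": 0.5, "dz": -4.2, "rx": 0, "ry": 0, "rz": 0, "claw": 0.4}
    - {"dx": 4.5, "dy": 0.8, "dz": -4.2, "rx": 0, "ry": 0, "rz": 0, "claw": 0.4}
    - {"dx": 6.2, "dy": 1.1, "dz": -4.2, "rx": 0, "ry": 0, "rz": 0, "claw": 0.4}
    - {"dx": 7.9, "dy": 1.4, "dz": -4.2, "rx": 0, "ry": 0, "rz": 0, "claw": 0.4}
    - {"dx": 9.2, "dy": 1.58, "dz": -4.2, "rx": 0, "ry": 0, "rz": 0, "claw": 0.4}
    - {"dx": 9.46, "dy": 1.58, "dz": -4.2, "rx": 0, "ry": 0, "rz": 0, "claw": 0.4}

```text
time: 9.85
position: [0.4874, 0.1111, 0.313]
tool_rot: [1.853, 2.537, 0.001]
ft_force: [-0.0, -0.4, -0.2]
grip_width: 0.0435
grip_force: 15.0
```

Request:
move_arm:
  commands:
    - {"dx": 0, "dy": 0, "dz": 0, "rx": 0, "ry": 0, "rz": 0, "claw": 0.4}
    - {"dx": 0, "dy": 0, "dz": 0, "rx": 0, "ry": 0, "rz": 0, "claw": 0.4}

```text
time: 10.1
position: [0.4885, 0.1083, 0.3128]
tool_rot: [1.858, 2.533, -0.0]
ft_force: [0.1, 0.1, -1.1]
grip_width: 0.0435
grip_force: 15.0
```

```bash
python3 -c "
from h import *
plan(.4884,.1096,.0723,.3063)"
```

```text
t 10.1 tool y heading deg 17.47 grasp at [0.4885 0.1082 0.1498] d [0.043 0.01  2.582] r [ 0.003  0.005 -0.016] w 0.0435 F [ 0.1  0.1 -1.1]
```

Request:
move_arm:
  commands:
    - {"dx": 0.02, "dy": 0, "dz": 0.4, "rx": 0, "ry": 0, "rz": 0, "claw": 0.4}
    - {"dx": 0.02, "dy": 0, "dz": 0.8, "rx": 0, "ry": 0, "rz": 0, "claw": 0.4}
    - {"dx": 0.02, "dy": 0, "dz": 1.2, "rx": 0, "ry": 0, "rz": 0, "claw": 0.4}
    - {"dx": 0.02, "dy": 0, "dz": 1.6, "rx": 0, "ry": 0, "rz": 0, "claw": 0.4}
    - {"dx": 0.02, "dy": 0, "dz": 2.0, "rx": 0, "ry": 0, "rz": 0, "claw": 0.4}
    - {"dx": 0.02, "dy": 0, "dz": 2.4, "rx": 0, "ry": 0, "rz": 0, "claw": 0.4}
    - {"dx": 0.02, "dy": 0, "dz": 2.58, "rx": 0, "ry": 0, "rz": 0, "claw": 0.4}
    - {"dx": 0.02, "dy": 0, "dz": 2.58, "rx": 0, "ry": 0, "rz": 0, "claw": 0.4}

```text
time: 11.1
position: [0.4878, 0.11, 0.2349]
tool_rot: [-1.856, -2.534, 0.001]
ft_force: [0.8, 0.7, 0.5]
grip_width: 0.0438
grip_force: 15.0
```

Request:
move_arm:
  commands:
    - {"dx": 0, "dy": 0, "dz": 0, "rx": 0, "ry": 0, "rz": 0, "claw": 0.65}
    - {"dx": 0, "dy": 0, "dz": 0, "rx": 0, "ry": 0, "rz": 0, "claw": 0.65}
    - {"dx": 0, "dy": 0, "dz": 0, "rx": 0, "ry": 0, "rz": 0, "claw": 0.65}
    - {"dx": 0, "dy": 0, "dz": 0, "rx": 0, "ry": 0, "rz": 0, "claw": 0.65}
    - {"dx": 0, "dy": 0, "dz": -1.5, "rx": 0, "ry": 0, "rz": 0, "claw": 0.65}
    - {"dx": 0, "dy": 0, "dz": -3, "rx": 0, "ry": 0, "rz": 0, "claw": 0.65}
    - {"dx": 0, "dy": 0, "dz": -3.4, "rx": 0, "ry": 0, "rz": 0, "claw": 0.65}
    - {"dx": 0, "dy": 0, "dz": -3.4, "rx": 0, "ry": 0, "rz": 0, "claw": 0.65}

```text
time: 12.1
position: [0.488, 0.1099, 0.3377]
tool_rot: [1.856, 2.533, 0.002]
ft_force: [-0.4, 0.5, 0.3]
grip_width: 0.057
grip_force: 0.0
```

```bash
python3 -c "
from h import *
plan(.4209,-.0940,.10,.3063)"
```

```text
t 12.1 tool y heading deg 17.53 grasp at [0.4883 0.11   0.1747] d [-5.807 -4.184  2.484] r [ 0.018  0.003 -0.004] w 0.057 F [-0.4  0.5  0.3]
```

Request:
move_arm:
  commands:
    - {"dx": -1.4, "dy": -1.0, "dz": 0, "rx": 0, "ry": 0, "rz": 0, "claw": 0.7}
    - {"dx": -2.8, "dy": -2.0, "dz": 0, "rx": 0, "ry": 0, "rz": 0, "claw": 0.7}
    - {"dx": -4.2, "dy": -3.0, "dz": 0.8, "rx": 0, "ry": 0, "rz": 0, "claw": 0.7}
    - {"dx": -5.5, "dy": -4.0, "dz": 1.6, "rx": 0, "ry": 0, "rz": 0, "claw": 0.7}
    - {"dx": -5.8, "dy": -4.18, "dz": 2.2, "rx": 0, "ry": 0, "rz": 0, "claw": 0.7}
    - {"dx": -5.8, "dy": -4.18, "dz": 2.2, "rx": 0, "ry": 0, "rz": 0, "claw": 0.7}
    - {"dx": -5.8, "dy": -4.18, "dz": 2.2, "rx": 0, "ry": 0, "rz": 0, "claw": 0.7}

```text
time: 12.98
position: [0.4207, -0.0933, 0.2709]
tool_rot: [-1.856, -2.533, 0.0]
ft_force: [0.6, 0.5, 0.1]
grip_width: 0.0615
grip_force: 0.0
```

```bash
python3 - <<'E'
from h import *
tubetop()
p,d=snap('wrist'); im=p[...,::-1].copy()
s=wpix('',[.4209,-.094,.014]); print('D predicted',s); plan(.4209,-.094,.021,.3063)
g=cv2.cvtColor(im,cv2.COLOR_BGR2GRAY); u,v=np.int32(s); w=g[v-15:v+16,u-15:u+16].astype(float); m=w<w.min()+40; yy,xx=np.nonzero(m); print('hole',xx.mean()+u-15,yy.mean()+v-15,m.sum(),w.min(),np.median(w))
E
```

```text
in tube z [0.0632 0.0647 0.0659 0.0669 0.0684]
D predicted [317.80198719 252.43212447]
t 13.07 tool y heading deg 17.6 grasp at [ 0.4212 -0.0931  0.1085] d [-0.025 -0.018  2.917] r [0.005 0.001 0.01 ] w 0.0614 F [-0.2  0.3  0.2]
hole 317.11475409836066 250.98360655737707 61 24.0 101.0
```

Stack top is at 66 mm; only the 14 mm disc is missing. Gripping D.

Request:
move_arm:
  commands:
    - {"dx": -0.02, "dy": -0.02, "dz": 1.4, "rx": 0, "ry": 0, "rz": 0, "claw": 0.7}
    - {"dx": -0.02, "dy": -0.02, "dz": 2.4, "rx": 0, "ry": 0, "rz": 0, "claw": 0.7}
    - {"dx": -0.02, "dy": -0.02, "dz": 2.88, "rx": 0, "ry": 0, "rz": 0, "claw": 0.7}
    - {"dx": -0.02, "dy": -0.02, "dz": 2.88, "rx": 0, "ry": 0, "rz": 0, "claw": 0.7}
    - {"dx": -0.02, "dy": -0.02, "dz": 2.88, "rx": 0, "ry": 0, "rz": 0, "claw": 0.4}
    - {"dx": -0.02, "dy": -0.02, "dz": 2.88, "rx": 0, "ry": 0, "rz": 0, "claw": 0.4}
    - {"dx": -0.02, "dy": -0.02, "dz": 2.88, "rx": 0, "ry": 0, "rz": 0, "claw": 0.4}
    - {"dx": -0.02, "dy": -0.02, "dz": 2.88, "rx": 0, "ry": 0, "rz": 0, "claw": 0.4}

```text
time: 14.08
position: [0.4208, -0.0946, 0.1856]
tool_rot: [1.856, 2.532, 0.001]
ft_force: [1.3, 2.2, 7.5]
grip_width: 0.044
grip_force: 15.0
```

```bash
python3 -c "
from h import *
plan(.4884,.1093,.15,.3063)"
```

```text
t 14.07 tool y heading deg 17.52 grasp at [ 0.4211 -0.0946  0.0226] d [ 5.799  4.2   -4.244] r [ 0.019  0.01  -0.007] w 0.044 F [1.3 2.2 7.5]
```

Request:
move_arm:
  commands:
    - {"dx": 0, "dy": 0, "dz": -1.5, "rx": 0, "ry": 0, "rz": 0, "claw": 0.4}
    - {"dx": 0.6, "dy": 0.4, "dz": -3, "rx": 0, "ry": 0, "rz": 0, "claw": 0.4}
    - {"dx": 1.7, "dy": 1.2, "dz": -4.24, "rx": 0, "ry": 0, "rz": 0, "claw": 0.4}
    - {"dx": 3.0, "dy": 2.2, "dz": -4.24, "rx": 0, "ry": 0, "rz": 0, "claw": 0.4}
    - {"dx": 4.3, "dy": 3.1, "dz": -4.24, "rx": 0, "ry": 0, "rz": 0, "claw": 0.4}
    - {"dx": 5.5, "dy": 4.0, "dz": -4.24, "rx": 0, "ry": 0, "rz": 0, "claw": 0.4}
    - {"dx": 5.8, "dy": 4.2, "dz": -4.24, "rx": 0, "ry": 0, "rz": 0, "claw": 0.4}
    - {"dx": 5.8, "dy": 4.2, "dz": -4.24, "rx": 0, "ry": 0, "rz": 0, "claw": 0.4}

```text
time: 15.08
position: [0.4878, 0.1095, 0.312]
tool_rot: [-1.855, -2.535, 0.001]
ft_force: [-0.1, -0.1, 0.1]
grip_width: 0.0433
grip_force: 15.0
```

Request:
move_arm:
  commands:
    - {"dx": 0, "dy": 0, "dz": 0, "rx": 0, "ry": 0, "rz": 0, "claw": 0.4}
    - {"dx": 0, "dy": 0, "dz": 0, "rx": 0, "ry": 0, "rz": 0, "claw": 0.4}

```text
time: 15.32
position: [0.4878, 0.1083, 0.312]
tool_rot: [-1.859, -2.532, 0.001]
ft_force: [0.2, 0.3, -0.2]
grip_width: 0.0436
grip_force: 15.0
```

```bash
python3 -c "
from h import *
plan(.4884,.1096,.0899,.3063)"
```

```text
t 15.32 tool y heading deg 17.44 grasp at [0.4877 0.1082 0.149 ] d [0.037 0.034 1.971] r [-0.006 -0.    -0.021] w 0.0436 F [ 0.2  0.3 -0.2]
```

Request:
move_arm:
  commands:
    - {"dx": 0.02, "dy": 0.02, "dz": 0.4, "rx": 0, "ry": 0, "rz": 0, "claw": 0.4}
    - {"dx": 0.02, "dy": 0.02, "dz": 0.8, "rx": 0, "ry": 0, "rz": 0, "claw": 0.4}
    - {"dx": 0.02, "dy": 0.02, "dz": 1.2, "rx": 0, "ry": 0, "rz": 0, "claw": 0.4}
    - {"dx": 0.02, "dy": 0.02, "dz": 1.6, "rx": 0, "ry": 0, "rz": 0, "claw": 0.4}
    - {"dx": 0.02, "dy": 0.02, "dz": 1.9, "rx": 0, "ry": 0, "rz": 0, "claw": 0.4}
    - {"dx": 0.02, "dy": 0.02, "dz": 1.97, "rx": 0, "ry": 0, "rz": 0, "claw": 0.4}
    - {"dx": 0.02, "dy": 0.02, "dz": 1.97, "rx": 0, "ry": 0, "rz": 0, "claw": 0.4}

```text
time: 16.2
position: [0.4886, 0.1101, 0.2529]
tool_rot: [-1.857, -2.534, -0.0]
ft_force: [0.4, 0.1, 0.0]
grip_width: 0.0434
grip_force: 15.0
```

Request:
move_arm:
  commands:
    - {"dx": 0, "dy": 0, "dz": 0, "rx": 0, "ry": 0, "rz": 0, "claw": 0.65}
    - {"dx": 0, "dy": 0, "dz": 0, "rx": 0, "ry": 0, "rz": 0, "claw": 0.65}
    - {"dx": 0, "dy": 0, "dz": 0, "rx": 0, "ry": 0, "rz": 0, "claw": 0.65}
    - {"dx": 0, "dy": 0, "dz": 0, "rx": 0, "ry": 0, "rz": 0, "claw": 0.65}
    - {"dx": 0, "dy": 0, "dz": -1.5, "rx": 0, "ry": 0, "rz": 0, "claw": 0.65}
    - {"dx": -1.5, "dy": 0, "dz": -3, "rx": 0, "ry": 0, "rz": 0, "claw": 0.65}
    - {"dx": -3, "dy": 0, "dz": -4, "rx": 0, "ry": 0, "rz": 0, "claw": 0.65}
    - {"dx": -4, "dy": 0, "dz": -5, "rx": 0, "ry": 0, "rz": 0, "claw": 0.65}

```text
time: 17.2
position: [0.525, -0.006, 0.4044]
tool_rot: [1.857, 2.532, 0.001]
ft_force: [0.6, 0.8, -0.6]
grip_width: 0.0572
grip_force: 0.0
```

```bash
python3 - <<'E'
from h import *
tubetop()
p,d=load('top'); C=cloud('top',d)
k=(C[...,2]>.235)&(C[...,2]<.28)&(np.hypot(C[...,0]-.4566,C[...,1]-.2035)<.04)
print('knob pts',k.sum(),np.median(C[k],0).round(4),C[k].min(0).round(4),C[k].max(0).round(4))
cr=cv2.resize(p[235:335,95:245],None,fx=5,fy=5,interpolation=cv2.INTER_CUBIC); cv2.imwrite('pics/form2.png',cr[...,::-1])
th=.3063;f=np.array([.4884,.1095]); 
for a in (1.8,1.5,1.2,.9,.6,.3,0):
    y=.085-.145*np.cos(a); z=.112+.145*np.sin(a); print(a,'knob',(f+np.array([-np.sin(th),np.cos(th)])*y).round(4),round(z,4))
plan(.4566,.2150,.253+.06,.3063); print(sense()['joint_pos'].round(2))
E
```

```text
return _methods._mean(a, axis=axis, dtype=dtype,
  ret = um.true_divide(
Traceback (most recent call last):
ValueError: zero-size array to reduction operation minimum which has no identity
```

Stack top is at 79.6 mm, level with the line. Next is the press bar.

```bash
python3 - <<'E'
from h import *
p,d=load('top'); C=cloud('top',d)
w=C[285:306,105:130]; print(w[::5,::5,2].round(3), d[285:306,105:130].min())
cr=cv2.resize(p[235:335,95:245],None,fx=5,fy=5,interpolation=cv2.INTER_CUBIC); cv2.imwrite('pics/form2.png',cr[...,::-1])
th=.3063;f=np.array([.4884,.1095]); 
for a in (1.8,1.5,1.2,.9,.6,.3,0):
    y=.085-.145*np.cos(a); z=.112+.145*np.sin(a); print(a,'knob',(f+np.array([-np.sin(th),np.cos(th)])*y).round(4),round(z,4))
plan(.4528,.2217,.253+.06,.3063); print(sense()['joint_pos'].round(2))
E
```

```text
[[0.666 0.657 0.647 0.636 0.626]
 [0.664 0.654 0.645 0.634 0.623]
 [0.662 0.653 0.645 0.633 0.62 ]
 [0.66  0.652 0.639 0.63  0.618]
 [0.659 0.648 0.639 0.628 0.616]] 0.39299718
1.8 knob [0.4528 0.222 ] 0.2532
1.5 knob [0.4659 0.1808] 0.2566
1.2 knob [0.4786 0.1404] 0.2471
0.9 knob [0.4899 0.1046] 0.2256
0.6 knob [0.4989 0.0764] 0.1939
0.3 knob [0.5045 0.0585] 0.1549
0 knob [0.5065 0.0523] 0.112
t 17.25 tool y heading deg 17.45 grasp at [ 0.5287 -0.0091  0.2453] d [ 8.052 -0.055 -2.304] r [ 0.078  0.067 -0.02 ] w 0.0571 F [ 2.7 -2.4  2.3]
[-0.15  0.25  1.66 -0.    1.22 -0.45]
```

View pics/form2.png

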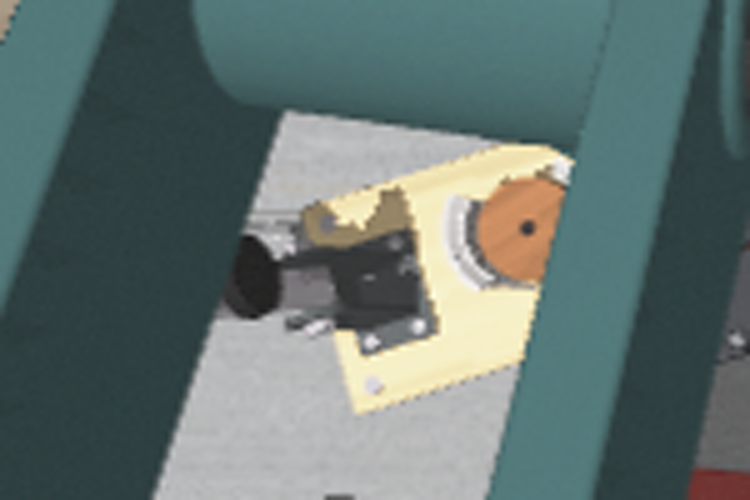

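Request:
move_arm:
  commands:
    - {"dx": 0.3, "dy": 0, "dz": -1.5, "rx": 0, "ry": 0, "rz": 0, "claw": 0.6}
    - {"dx": 1.6, "dy": 0, "dz": -2.3, "rx": 0, "ry": 0, "rz": 0, "claw": 0.6}
    - {"dx": 3.2, "dy": 0, "dz": -2.4, "rx": 0, "ry": 0, "rz": 0, "claw": 0.6}
    - {"dx": 4.8, "dy": 0, "dz": -2.4, "rx": 0, "ry": 0, "rz": 0, "claw": 0.6}
    - {"dx": 6.4, "dy": -0.05, "dz": -2.4, "rx": 0, "ry": 0, "rz": 0, "claw": 0.6}
    - {"dx": 7.8, "dy": -0.05, "dz": -2.4, "rx": 0, "ry": 0, "rz": 0, "claw": 0.6}
    - {"dx": 8.05, "dy": -0.05, "dz": -2.4, "rx": 0, "ry": 0, "rz": 0, "claw": 0.6}
    - {"dx": 8.05, "dy": -0.05, "dz": -2.4, "rx": 0, "ry": 0, "rz": 0, "claw": 0.6}

```text
time: 18.25
position: [0.4503, 0.2255, 0.4747]
tool_rot: [1.855, 2.535, -0.001]
ft_force: [0.9, 0.4, -0.5]
grip_width: 0.0528
grip_force: 0.0
```

```bash
python3 - <<'E'
from h import *
print('knob top-cam',ray('top',118,294.4,.253).round(4))
plan(.4528,.2217,.253,.3063)
p,d=snap('wrist'); im=p[...,::-1].copy()
a=np.linspace(0,2*np.pi,40)
u=np.array([np.cos(.3063),np.sin(.3063),0]);v=np.array([-u[1],u[0],0])
pts=[wpix('',np.array([.4528,.222,.253])+.013*(u*np.cos(t)+v*np.sin(t))) for t in a]
cv2.polylines(im,[np.int32(np.round(pts))],True,(0,0,255),1); cv2.imwrite('pics/w3.png',im)
E
```

```text
knob top-cam [0.4561 0.21   0.253 ]
t 18.25 tool y heading deg 17.61 grasp at [0.4503 0.2254 0.3117] d [-0.145  0.042  1.957] r [-0.004  0.006  0.011] w 0.0528 F [ 0.9  0.4 -0.5]
```

View pics/w3.png

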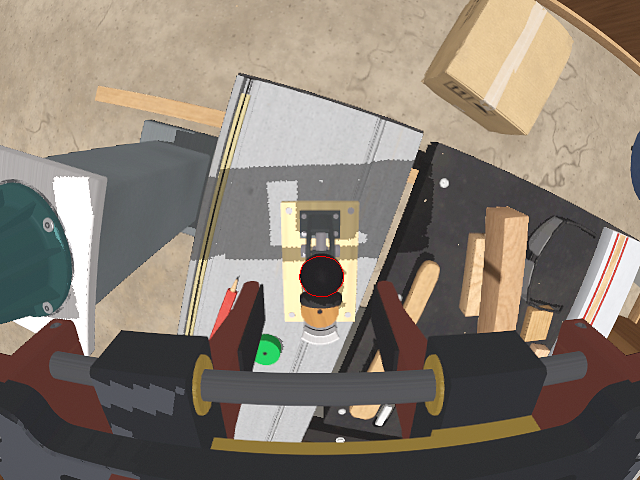

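Wrist view: the knob at (321,276) matches the predicted 1.8 rad position exactly (bar at its stop). Descending and pinching it.

Request:
move_arm:
  commands:
    - {"dx": -0.1, "dy": 0.03, "dz": 0.6, "rx": 0, "ry": 0, "rz": 0, "claw": 0.6}
    - {"dx": -0.1, "dy": 0.03, "dz": 1.2, "rx": 0, "ry": 0, "rz": 0, "claw": 0.6}
    - {"dx": -0.1, "dy": 0.03, "dz": 1.8, "rx": 0, "ry": 0, "rz": 0, "claw": 0.6}
    - {"dx": -0.1, "dy": 0.03, "dz": 1.9, "rx": 0, "ry": 0, "rz": 0, "claw": 0.25}
    - {"dx": -0.1, "dy": 0.03, "dz": 1.9, "rx": 0, "ry": 0, "rz": 0, "claw": 0.25}
    - {"dx": -0.1, "dy": 0.03, "dz": 1.9, "rx": 0, "ry": 0, "rz": 0, "claw": 0.25}
    - {"dx": -0.1, "dy": 0.03, "dz": 1.9, "rx": 0, "ry": 0, "rz": 0, "claw": 0.25}
    - {"dx": -0.1, "dy": 0.03, "dz": 1.9, "rx": 0, "ry": 0, "rz": 0, "claw": 0.25}
  squeeze: 8

```text
time: 19.3
position: [0.4528, 0.2229, 0.4187]
tool_rot: [1.856, 2.533, 0.002]
ft_force: [2.0, -0.8, 2.0]
grip_width: 0.0249
grip_force: 8.0
```

```bash
python3 -c "
from h import *
plan(.4659,.1808,.2566,.3063); plan(.4786,.1404,.2471,.3063)"
```

```text
t 19.3 tool y heading deg 17.54 grasp at [0.4531 0.2229 0.2557] d [-1.469 -0.005 -0.028] r [ 0.024  0.007 -0.002] w 0.0249 F [ 2.  -0.8  2. ]
t 19.3 tool y heading deg 17.54 grasp at [0.4531 0.2229 0.2557] d [-2.88  -0.008  0.29 ] r [ 0.024  0.007 -0.002] w 0.0249 F [ 2.  -0.8  2. ]
```

Request:
move_arm:
  commands:
    - {"dx": -0.36, "dy": 0, "dz": -0.07, "rx": 0, "ry": 0, "rz": 0, "claw": 0.25}
    - {"dx": -0.72, "dy": 0, "dz": -0.11, "rx": 0, "ry": 0, "rz": 0, "claw": 0.25}
    - {"dx": -1.08, "dy": 0, "dz": -0.12, "rx": 0, "ry": 0, "rz": 0, "claw": 0.25}
    - {"dx": -1.44, "dy": 0, "dz": -0.11, "rx": 0, "ry": 0, "rz": 0, "claw": 0.25}
    - {"dx": -1.8, "dy": 0, "dz": -0.07, "rx": 0, "ry": 0, "rz": 0, "claw": 0.25}
    - {"dx": -2.15, "dy": 0, "dz": 0, "rx": 0, "ry": 0, "rz": 0, "claw": 0.25}
    - {"dx": -2.5, "dy": 0, "dz": 0.09, "rx": 0, "ry": 0, "rz": 0, "claw": 0.25}
    - {"dx": -2.86, "dy": 0, "dz": 0.2, "rx": 0, "ry": 0, "rz": 0, "claw": 0.25}

```text
time: 20.3
position: [0.4789, 0.1404, 0.4117]
tool_rot: [1.857, 2.533, 0.002]
ft_force: [7.9, 2.5, -2.8]
grip_width: 0.0252
grip_force: 8.0
```

Request:
move_arm:
  commands:
    - {"dx": 0, "dy": 0, "dz": 0, "rx": 0, "ry": 0, "rz": 0, "claw": 0.6}
    - {"dx": 0, "dy": 0, "dz": 0, "rx": 0, "ry": 0, "rz": 0, "claw": 0.6}
    - {"dx": 0, "dy": 0, "dz": 0, "rx": 0, "ry": 0, "rz": 0, "claw": 0.6}
    - {"dx": 0, "dy": 0, "dz": -1.5, "rx": 0, "ry": 0, "rz": 0, "claw": 0.6}
    - {"dx": 0, "dy": 0, "dz": -3, "rx": 0, "ry": 0, "rz": 0, "claw": 0.6}
    - {"dx": -1.5, "dy": 0, "dz": -3, "rx": 0, "ry": 0, "rz": 0, "claw": 0.6}
    - {"dx": -3, "dy": 0, "dz": -3, "rx": 0, "ry": 0, "rz": 0, "claw": 0.6}
    - {"dx": -4.5, "dy": 0, "dz": -3, "rx": 0, "ry": 0, "rz": 0, "claw": 0.6}

```text
time: 21.3
position: [0.5185, 0.0115, 0.5019]
tool_rot: [-1.855, -2.534, 0.0]
ft_force: [0.1, -0.1, 0.0]
grip_width: 0.0527
grip_force: 0.0
```

Request:
move_arm:
  commands:
    - {"dx": -1.5, "dy": 0, "dz": 0, "rx": 0, "ry": 0, "rz": 0, "claw": 0.6}
    - {"dx": -3, "dy": 0, "dz": 0, "rx": 0, "ry": 0, "rz": 0, "claw": 0.6}
    - {"dx": -4.5, "dy": 0, "dz": 0, "rx": 0, "ry": 0, "rz": 0, "claw": 0.6}
    - {"dx": -6, "dy": 0, "dz": 0, "rx": 0, "ry": 0, "rz": 0, "claw": 0.6}
    - {"dx": -7, "dy": 0, "dz": 0, "rx": 0, "ry": 0, "rz": 0, "claw": 0.6}
    - {"dx": -7, "dy": 0, "dz": 0, "rx": 0, "ry": 0, "rz": 0, "claw": 0.6}
    - {"dx": -7, "dy": 0, "dz": 0, "rx": 0, "ry": 0, "rz": 0, "claw": 0.6}
    - {"dx": -7, "dy": 0, "dz": 0, "rx": 0, "ry": 0, "rz": 0, "claw": 0.6}

```text
time: 22.3
position: [0.5817, -0.1866, 0.502]
tool_rot: [-1.855, -2.535, -0.0]
ft_force: [-0.3, 0.5, -0.2]
grip_width: 0.0526
grip_force: 0.0
```

```bash
cat > bar.py <<'E'
from h import *
p,d=snap('top'); C=cloud('top',d); th=.3063
x=C[...,0]-.4884; y=C[...,1]-.1095; fx=x*np.cos(th)+y*np.sin(th); fy=-x*np.sin(th)+y*np.cos(th); z=C[...,2]
print(round(sense()['time'],2))
for a,b in [(-.075,-.045),(-.04,-.02),(-.02,0),(.0,.02),(.02,.04),(.04,.06)]:
    m=(abs(fx)<.006)&(fy>a)&(fy<b); print(a,b,np.percentile(z[m],[10,50,90,100]).round(4))
cv2.imwrite('pics/bar.png',cv2.resize(p[220:340,95:255],None,fx=5,fy=5,interpolation=cv2.INTER_CUBIC)[...,::-1])
E
python3 bar.py
```

```text
22.35
-0.075 -0.045 [0.1163 0.1163 0.1163 0.1163]
-0.04 -0.02 [0.1131 0.1153 0.1175 0.1195]
-0.02 0 [0.113  0.1166 0.1256 0.1355]
0.0 0.02 [0.1129 0.1165 0.1322 0.1356]
0.02 0.04 [0.1127 0.1158 0.1178 0.1188]
0.04 0.06 [0.0104 0.1152 0.1172 0.1185]
```

View pics/bar.png

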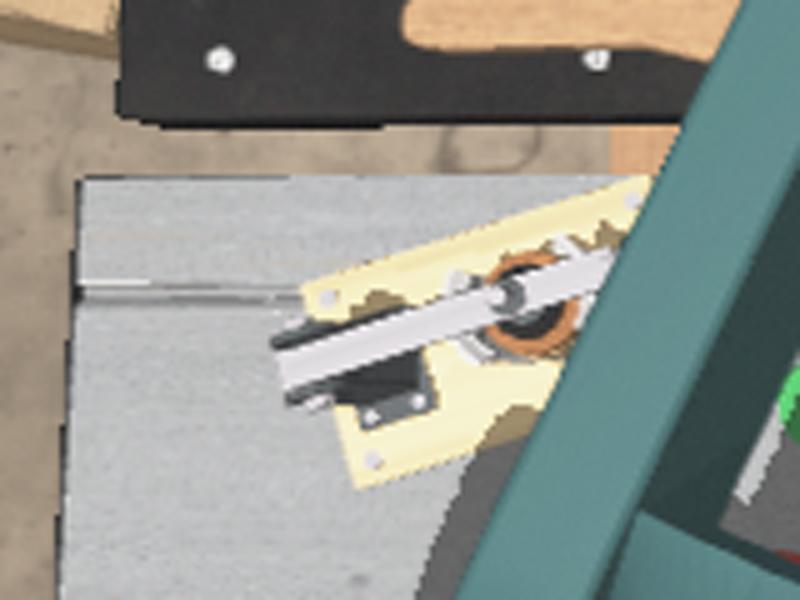

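The bar lies level over the tube: its top is at about 116 mm along the whole length, with the foot on the brown disc at crop (530,305). One settling move, then I'll hand in.

Request:
move_arm:
  commands:
    - {"dx": 0, "dy": 0, "dz": 0, "rx": 0, "ry": 0, "rz": 0, "claw": 0.6}
    - {"dx": 0, "dy": 0, "dz": 0, "rx": 0, "ry": 0, "rz": 0, "claw": 0.6}
    - {"dx": 0, "dy": 0, "dz": 0, "rx": 0, "ry": 0, "rz": 0, "claw": 0.6}
    - {"dx": 0, "dy": 0, "dz": 0, "rx": 0, "ry": 0, "rz": 0, "claw": 0.6}
    - {"dx": 0, "dy": 0, "dz": 0, "rx": 0, "ry": 0, "rz": 0, "claw": 0.6}
    - {"dx": 0, "dy": 0, "dz": 0, "rx": 0, "ry": 0, "rz": 0, "claw": 0.6}

```text
time: 23.1
position: [0.582, -0.188, 0.5019]
tool_rot: [-1.857, -2.534, -0.0]
ft_force: [1.0, 0.2, -0.1]
grip_width: 0.0526
grip_force: 0.0
```

```bash
python3 bar.py | tail -6 | cut -c1-40; python3 -c "
from plant import close_job
print(close_job())"
```

```text
-0.075 -0.045 [0.1158 0.1179 0.12   0.12
-0.04 -0.02 [0.1123 0.1152 0.1177 0.1192
-0.02 0 [0.1134 0.117  0.1266 0.137 ]
0.0 0.02 [0.113  0.116  0.131  0.1355]
0.02 0.04 [0.113  0.1153 0.1178 0.1185]
0.04 0.06 [0.0093 0.1147 0.1167 0.122 ]
the job is handed in; nothing more can be done
None
```

I stacked 20 + 20 + 14 mm discs on the 26 mm disc already in the form (top measured at about 80 mm, level with the line), swung the press bar over so it lies level with its foot on the stack, let go, and handed the job in after about 23 s; no verdict was returned.

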